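Turn the leaf roller until its oiling stem points straight up

ROBOT

A 6-joint arm with a two-finger parallel gripper is mounted at the origin on the work surface. World frame = base frame: x ahead of the robot, y to its left, z up, the work surface at z = 0. Lengths are in m, angles in rad, forces in N, time in s.
With the tool pointing down it reaches from about 0.35 to 0.775 m from the base axis. Payload 7.3 kg.
Tool frame: the origin (TCP) lies midway between the tips of the shut fingers; the grasp point (between the pads) lies grasp_offset behind it (grasp_offset is the distance from the TCP to the grasp point, in m); z points along the fingers, y is the line along which they close (so a half turn about z gives the same grasp; the last joint's range is limited). The gripper opens to 92 mm and grips with 3 to 60 N. Pads are 19 mm wide; open, the fingers measure 130 mm over their backs; the gripper's body (75 mm by 190 mm) begins 47 mm behind the grasp point.
Start: joints at [-1.41, 0.342, 1.524, -0, 1.275, -0.146], TCP at [0.159, -0.5, 0.227] pointing down, gripper open.
Joint ranges: [-2.53, 2.53], [-0.77, 2.02], [0.04, 2.7], [-1, 4.14], [0.28, 2.66], [-3.11, 3.11]. Speed limits (rad/s): [2.57, 2.57, 3.14, 3.14, 3.14, 3.14].

INTERFACE

Orientations are given as [roll, pitch, yaw] about the fixed x, y, z axes, in that order (R = Rz(yaw) Ry(pitch) Rx(roll)).
In Python, from cell import * gives the robot as it stands.
- The arm moves only by the tool step_arm, never from a script. Its argument "plan" is a list of rows, each a list of 5 numbers: the closure, from -1 (fully open) to 1 (shut), then the shift along the tool's x, y, z in m, then the turn about the tool's z in rad. In form: [[hand, x, y, z, twist], ...]. A call has 1 to 20 rows; each row is the pose to reach, as a shift and turn from the pose commanded when the call began, along the tool's axes at that moment; what a row does not reach only later rows make up. A row lasts 1/8 s, in which the tool goes at most 62.5 mm and 10.7 degrees, less where a joint would pass 70% of its speed; a pose out of reach is approached as far as the arm can. A call with a gripper value outside its range is refused whole. The fingers move at their own pace and stop on an object; "grip_force" is the grip in N (left out, the last holds). Time passes only in rows, so rows that repeat a pose let the fingers close. It gives the time, the measured TCP pose, the force, the opening and the grip force at its end, in the units of the state.
- observe(): the state, without advancing time (a new reading comes with each control period).
- read_camera(name): name is "scene" or "top"; returns a dict with "img" (384x512x3 uint8, red, green, blue), "range_z" (384x512 float32, m along the optical axis (not along the pixel's ray), 0 where there is no reading), "fx", "fy", "cx", "cy" (pixels), "R" (3x3) and "t" (3): a world point X has camera coordinates R X + t. Camera axes: x right, y down, z forward; pixel columns grow to the right and rows downward; lengths in m; the calibration is good to about 2 mm. A picture is of the moment at which its call begins.
- hand_in(): hands the job in; it is judged then, once.
The state is a dict: "time": time; "qpos": joint angles; "qvel": joint speeds; "joint_efforts": joint torques, N m; "tool_pos": TCP position; "tool_rot": TCP orientation; "contact_force": force on the tool from outside, world axes, zero at the start; "torque": the same for the moment, N m; "opening": finger opening in m; "grip_force": force on a finger pad.
Only numpy, scipy, OpenCV 4.12 (cv2) and the standard library are available. Lean on these libraries where they do the work, as an engineer would, in place of code of your own. Each camera call takes 0.05 s, during which the arm holds its last target. There are 200 camera calls.

TASK

The leaf roller on the bench is due for oiling: with the outside of the fingers, push the spokes of its star wheel gently round, either way, until the short oiling stem on the wheel points straight up, and leave the wheel at rest like that with the hand clear of it. Push only on the spokes: do not grip them or press on the slender stem, and leave everything else lying on the bench where it is.

Things in the scene. Friction and masses are not known exactly. Their poses are not given: they have to be found in the camera images.
- stand: Grey iron stand, bolted down: base 100 mm wide (y), 16 thick, x = -255 to -35 mm; two brackets (24 thick, 60 wide, 195 high) at x = -55 and -225 carry the shaft and a 42 mm wooden roller along x. Origin on the bench right below the wheel's centre; x points along the shaft to the wheel, away from the robot (yaw within 0.3 rad), z up. The wheel overhangs at x = 0; the shaft ends at x = 18 mm.
- hub (a point): Centre of the star wheel, on the shaft's axis, 165 mm above the bench. Fixed to the stand, with the stand's axes.
- wheel: Star wheel, upright in the stand's y-z plane: ring of 100 mm mean diameter, 14 thick; five round spokes reach 130 mm from the axis, 36, 108, 180, 252, 324 degrees from the stem, 14 thick, beyond 75 mm black grips 18 thick with round ends, no rim outside. Origin at the hub, z towards the stem. Turns either way with 2 to 4 N at a spoke's end, stays where left. Never press with over 30 N.
- stem: Oiling stem: slender metal tube (12 mm thick, then 9, with a 12 mm cap), no black grip, standing radially on the outside of the ring midway between two spokes, from 55 to 86 mm from the axis. Turns with the wheel. Origin on the axis at the hub, z towards the stem's end.
- stem_tip (a point): Outer end of the oiling stem, 86 mm from the axis.
- shaft (a joint): Angle of shaft, wheel, roller and stem, rad. At 0 and every full turn (6.283) the stem points straight up. Grows as the wheel turns about the stand's +x axis: at value q the stem points to (y, z) = (-sin q, cos q) in the stand's frame. Starts between 1.75 and 4.53; no stop within a turn either way.
- mould: Black cigar mould, a block 130 x 280 x 59 mm, loose; leave it where it is. Origin at the centre of its underside.
- pin: Wooden rolling pin, 42 mm thick, 310 mm long, lying along its x axis, loose; leave it where it is. Origin at the centre of its underside.
- tin: Flat round red tin, 68 mm wide, 22 mm high, near the wheel's foot, loose; leave it where it is. Origin at the centre of its underside.
- weight: Steel block weight, 90 x 60 x 50 mm, loose; leave it where it is. Origin at the centre of its underside.
- paste: Glass jar with steel cap, 60 mm wide, 75 mm high, loose; leave it where it is. Origin at the centre of its underside.
- gauge: Thin wooden ring gauge plate with four holes, 60 x 150 x 12 mm, beside the stand, loose; leave it where it is. Origin at the centre of its underside.
- brush: Small brush lying along its x axis, loose; leave it where it is. Origin at the centre of its underside.

How it is judged:
At the end, for the whole second after the job is handed in: The stem points straight up to within 0.12 rad (7 degrees), the wheel is at rest (below 0.05 rad/s), and every loose thing is within 15 mm of where it lay (angle between wheel's own z axis and vertical below 0.12 rad and velocity of joint shaft between -0.05 and 0.05 rad/s and distance of each of mould, pin, tin, weight, paste, gauge, brush from where it was at the start of the episode below 0.015 m); the robot touches nothing.
It fails at once if the wheel is pressed with more than 30 N (gripped or forced) (contact force between anything else and wheel above 30 N).
It fails at once if the stem is pressed with more than 2 N (contact force between anything else and stem above 2 N).
It fails at once if a loose thing is shifted or lifted by more than 15 mm (distance of any of mould, pin, tin, weight, paste, gauge, brush from where it was at the start of the episode above 0.015 m).
It also fails if it takes over 64 s, if anything falls off the work surface, if the arm or the gripper's body presses on something with over 40 N, if the wrist force passes 120 N, or if a joint passes its speed limit or range.

## Working session

There is one attempt and no reset: what is moved stays moved. The work goes in short steps, Python scripts to look and compute and a tool call to move; the robot and the scene stay as the last step left them, time stands still between calls to the robot, and variables do not carry over. Pictures are saved under pics/ and viewed, at most 10 in all, crops included, and the job is handed in when it is done.

Besides the shell and the picture viewer there is one more tool, called after "Request:" as a command line: name --pt "numbers of a row" for each row, then --argument value for the rest. step_arm: Moves the arm, as the interface text tells. Its arguments: {"type":"object","properties":{"plan":{"type":"array","items":{"type":"array","items":{"type":"number"}}},"grip_force":{"type":"number"}},"required":["plan"]}

```bash
mkdir -p pics
python3 - <<'E'
from cell import *
import cv2,numpy as np
for n in("scene","top"):
    d=read_camera(n); cv2.imwrite(f"pics/{n}0.png",cv2.resize(d["img"][:,:,::-1],(768,576))); np.savez(f"{n}0.npz",**d)
    print(n,d["fx"],d["cx"],d["cy"],d["R"].round(3).tolist(),d["t"])
print(observe())
E
```

```text
scene 425.4000666030893 243.88648651207745 191.05890911208672 [[0.752, 0.659, 0.007], [0.507, -0.572, -0.645], [-0.421, 0.489, -0.764]] [-0.42269157 -0.17537973  1.55864874]
top 483.26434497689155 260.771215164308 191.959891220458 [[-0.002, -1.0, -0.001], [-0.997, 0.002, -0.077], [0.077, 0.001, -0.997]] [-0.01350931  0.56221668  1.72211809]
{'time': 0.1, 'qpos': array([-1.41000572e+00,  3.42665438e-01,  1.52490111e+00, -1.82430400e-05,
        1.27540448e+00, -1.45962122e-01]), 'qvel': array([ 8.53584480e-04, -1.49368430e-03, -2.20132648e-03, -1.05913670e-03,
       -8.78862295e-05,  9.11673920e-04]), 'joint_efforts': array([ 1.34990158e-03, -4.32004774e+01, -2.44694012e+01,  7.18342792e-02,
        5.26452914e-02, -5.88315197e-05]), 'tool_pos': array([ 0.15850859, -0.50012626,  0.22611515]), 'tool_rot': array([-3.14022640e+00, -1.83216099e-04,  3.06757926e-01]), 'contact_force': array([-0.20463341, -0.09259434, -0.40793375]), 'torque': array([0.00125536, 0.05315262, 0.00781377]), 'grip_force': 0.0, 'opening': 0.09151446666879823}
```

View pics/scene0.png

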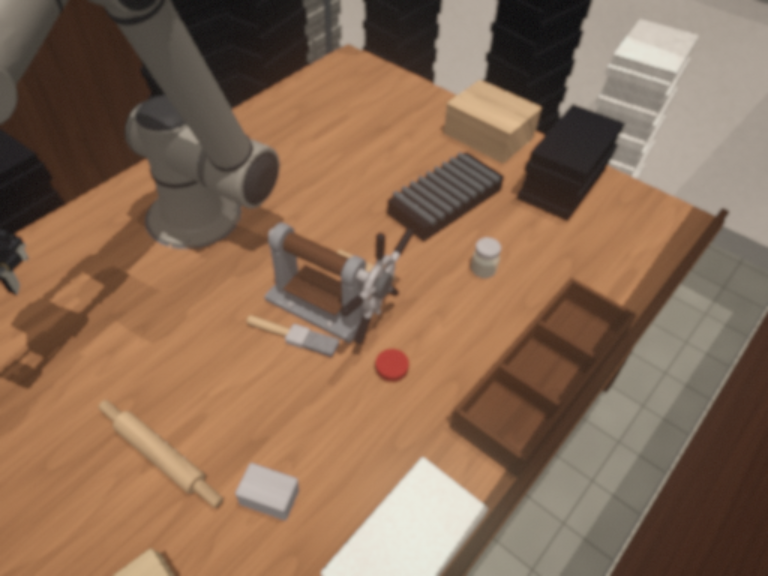

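View pics/top0.png

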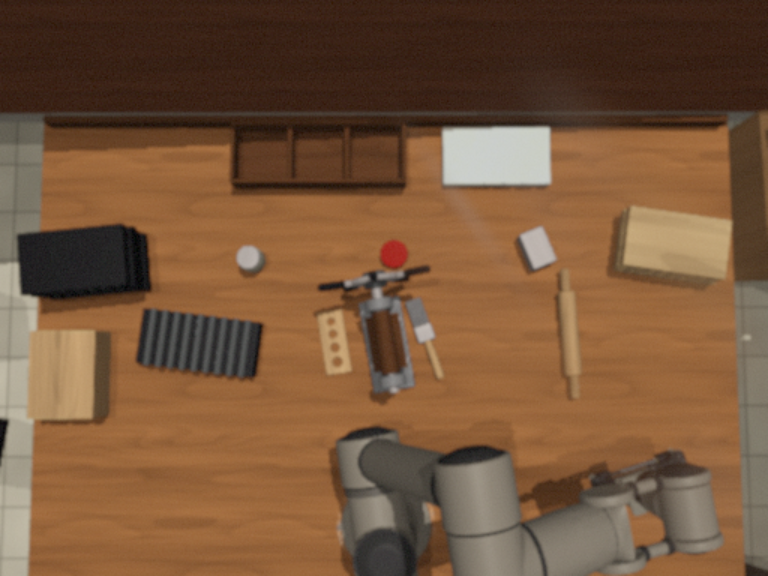

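The scene view shows the wheel at about (375,285). In the top view the wheel runs from (320,287) to (430,268), its hub is at (375,280), and the stand is tilted slightly. Next I'll fit the stand from the depth data and enlarge the wheel.

```bash
cat > h.py <<'E'
import numpy as np,cv2
def cloud(d):
    v,u=np.mgrid[:384,:512]; z=d["range_z"]
    P=np.stack([(u-d["cx"])/d["fx"]*z,(v-d["cy"])/d["fy"]*z,z],-1)
    return (P-d["t"])@d["R"]
def proj(d,X):
    c=np.asarray(X)@d["R"].T+d["t"]; return c[...,:2]/c[...,2:]*[d["fx"],d["fy"]]+[d["cx"],d["cy"]]
def stand2w(p,X):
    x,y,a=p; c,s=np.cos(a),np.sin(a); X=np.asarray(X)
    return np.stack([x+c*X[...,0]-s*X[...,1],y+s*X[...,0]+c*X[...,1],X[...,2]],-1)
E
python3 - <<'E'
from h import *
d=dict(np.load("top0.npz")); W=cloud(d); 
v,u=np.mgrid[:384,:512]
roi=(u>205)&(u<300)&(v>165)&(v<265)&(d["range_z"]>0)
P=W[roi]
b=P[(P[:,2]>.178)&(P[:,2]<.21)]; print(len(b)); 
tops=b[(b[:,0]<.0+b[:,0].max())]
m=P[(P[:,2]>.03)]
print("hist z",np.histogram(m[:,2],bins=np.arange(.03,.32,.02)))
for p in b[::6]: print(p.round(3),end=' ')
# base surface points z~16mm
s=dict(np.load("scene0.npz"))
c=s["img"][120:240,170:290]; cv2.imwrite("pics/c1.png",cv2.resize(c[:,:,::-1],(600,600),interpolation=cv2.INTER_CUBIC))
E
```

```text
962
hist z (array([  4, 373,  31,  34,  12,  18,  87, 825, 377,  69,   3,   4,   9,
        21]), array([0.03, 0.05, 0.07, 0.09, 0.11, 0.13, 0.15, 0.17, 0.19, 0.21, 0.23,
       0.25, 0.27, 0.29, 0.31]))
[ 0.6   -0.084  0.206] [ 0.597 -0.074  0.203] [ 0.594 -0.055  0.195] [ 0.593 -0.074  0.203] [ 0.591 -0.045  0.194] [ 0.591 -0.065  0.198] [ 0.589 -0.093  0.21 ] [0.589 0.007 0.182] [ 0.587 -0.048  0.199] [ 0.586 -0.067  0.208] [ 0.586 -0.09   0.21 ] [0.586 0.007 0.178] [ 0.585 -0.022  0.192] [ 0.584 -0.042  0.199] [ 0.584 -0.061  0.2  ] [ 0.583 -0.087  0.208] [ 0.58  -0.013  0.205] [ 0.582 -0.032  0.192] [ 0.581 -0.051  0.201] [ 0.581 -0.071  0.195] [ 0.578 -0.019  0.199] [ 0.578 -0.039  0.19 ] [ 0.577 -0.058  0.201] [ 0.575 -0.019  0.196] [0.571 0.065 0.2  ] [ 0.571 -0.003  0.201] [0.568 0.068 0.202] [0.569 0.014 0.187] [0.565 0.111 0.194] [0.565 0.092 0.196] [0.566 0.072 0.191] [0.566 0.033 0.188] [0.565 0.014 0.193] [0.561 0.126 0.206] [0.562 0.108 0.194] [0.562 0.088 0.197] [0.561 0.068 0.203] [0.561 0.049 0.201] [0.562 0.03  0.187] [0.562 0.01  0.188] [0.558 0.133 0.207] [0.559 
[... 1845 characters left out ...]
.179] [ 0.39  -0.002  0.19 ] [0.387 0.004 0.189] [ 0.387 -0.019  0.18 ] [ 0.383 -0.009  0.183] [0.38  0.004 0.182] [ 0.38  -0.015  0.181] [ 0.377 -0.009  0.182] [ 0.374 -0.002  0.185] [ 0.374 -0.022  0.186] [ 0.371 -0.009  0.184] [0.367 0.001 0.179] [ 0.364 -0.012  0.179] [ 0.364 -0.038  0.184] [ 0.361 -0.015  0.194] [ 0.361 -0.035  0.184] [ 0.358 -0.009  0.194] [ 0.358 -0.028  0.187] [0.355 0.001 0.198] [ 0.355 -0.018  0.198] [ 0.354 -0.038  0.179] [ 0.352 -0.006  0.198] [ 0.352 -0.025  0.196] [0.348 0.007 0.184] [ 0.348 -0.012  0.188] [ 0.348 -0.031  0.192] [0.345 0.001 0.188] [ 0.345 -0.018  0.193] [ 0.345 -0.041  0.179] [ 0.342 -0.009  0.196] [ 0.342 -0.028  0.189] [ 0.339 -0.012  0.188]
```

View pics/c1.png

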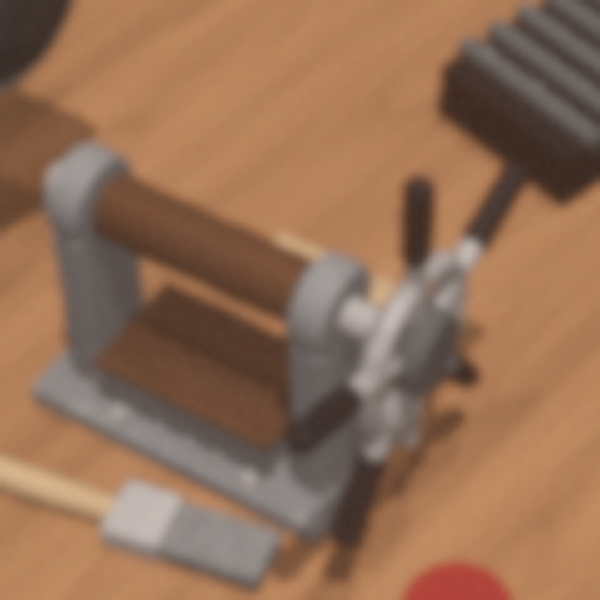

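```bash
cat >> h.py <<'E'
from scipy.optimize import least_squares
def box(P,c,h):
    q=abs(P-c)-h; return np.linalg.norm(np.maximum(q,0),axis=1)+np.minimum(q.max(1),0)
def cap(P,a,b,r):
    a=np.array(a,float);b=np.array(b,float);t=np.clip((P-a)@(b-a)/((b-a)@(b-a)),0,1)
    return np.linalg.norm(P-a-t[:,None]*(b-a),axis=1)-r
def sdf(P,p,q):
    c,s=np.cos(p[2]),np.sin(p[2]); D=P-[p[0],p[1],0]
    L=np.stack([c*D[:,0]+s*D[:,1],-s*D[:,0]+c*D[:,1],D[:,2]],1)
    f=[box(L,[-145,0,8]*MM,[110,50,8]*MM)]
    for x in(-.055,-.225):
        f.append(box(L,np.array([x,0,.0825]),np.array([.012,.03,.0825])))
        f.append(np.maximum(np.hypot(L[:,1],L[:,2]-.165)-.030,abs(L[:,0]-x)-.012))
    f.append(np.maximum(np.hypot(L[:,1],L[:,2]-.165)-.021,abs(L[:,0]+.14)-.08))
    f.append(cap(L,[-.04,0,.165],[.012,0,.165],.008))
    rr=np.hypot(L[:,1],L[:,2]-.165); f.append(np.hypot(rr-.05,L[:,0])-.007)
    for k in range(5):
        g=q+np.radians(36+72*k); n=np.array([0,-np.sin(g),np.cos(g)]);h=np.array([0,0,.165])
        f+=[cap(L,h,h+n*.075,.007),cap(L,h+n*.08,h+n*.121,.009)]
    n=np.array([0,-np.sin(q),np.cos(q)]); f.append(cap(L,h+n*.055,h+n*.08,.0055))
    return np.min(f,0)
MM=.001*np.ones(3)
def gather(ds):
    out=[]
    for d in ds:
        W=cloud(d).reshape(-1,3)
        out.append(W[(d["range_z"].ravel()>0)&(W[:,2]>.03)&(W[:,2]<.31)&(np.hypot(W[:,0]-.573,W[:,1]-.023)<.145)&(W[:,0]>.5)|
          (d["range_z"].ravel()>0)&(W[:,2]>.05)&(abs(W[:,0]-.43)<.11)&(abs(W[:,1])<.045)&(W[:,2]<.22)])
    return np.vstack(out)
def fit(P,q0s,p0=(.573,.023,.17)):
    res=[]
    for q0 in q0s:
        r=least_squares(lambda x:sdf(P,x[:3],x[3]),[*p0,q0],loss="soft_l1",f_scale=.004); res.append((r.cost*1e3,*r.x))
    return sorted(res)
E
python3 - <<'E'
from h import *
s=dict(np.load("scene0.npz"));t=dict(np.load("top0.npz"))
for ds in([s],[t],[s,t]):
    P=gather(ds); print(len(P))
    for r in fit(P,np.radians(np.arange(90,270,24)))[:4]: print(np.round(r,4))
r=fit(P,np.radians(np.arange(90,270,24)))[0]
im=cv2.resize(s["img"][120:240,170:290][:,:,::-1],(600,600),interpolation=cv2.INTER_CUBIC)
p=r[1:4];q=r[4]
def px(g,rad): return tuple(((proj(s,stand2w(p,[0,-rad*np.sin(g),.165+rad*np.cos(g)]))-[170,120])*5+2.5).astype(int).tolist())
for k in range(5):
    g=q+np.radians(36+72*k); cv2.line(im,px(g,0),px(g,.13),(0,0,255),1)
cv2.line(im,px(q,0.05),px(q,.086),(0,255,0),1); cv2.imwrite("pics/o1.png",im)
E
```

```text
3415
[1.089369e+02 5.708000e-01 2.180000e-02 1.649000e-01 3.127000e+00]
[1.089369e+02 5.708000e-01 2.180000e-02 1.649000e-01 3.127000e+00]
[1.089369e+02 5.708000e-01 2.180000e-02 1.649000e-01 3.127000e+00]
[1.099755e+02 5.708000e-01 2.170000e-02 1.648000e-01 4.383600e+00]
1858
[5.40519e+01 5.71400e-01 2.32000e-02 1.70800e-01 5.64490e+00]
[5.40565e+01 5.71400e-01 2.32000e-02 1.71000e-01 1.87490e+00]
[5.40565e+01 5.71400e-01 2.32000e-02 1.71000e-01 3.13150e+00]
[5.40565e+01 5.71400e-01 2.32000e-02 1.71000e-01 4.38820e+00]
5273
[1.631197e+02 5.709000e-01 2.220000e-02 1.667000e-01 3.128700e+00]
[1.631197e+02 5.709000e-01 2.220000e-02 1.667000e-01 3.128700e+00]
[1.631197e+02 5.709000e-01 2.220000e-02 1.667000e-01 3.128700e+00]
[1.641569e+02 5.709000e-01 2.220000e-02 1.667000e-01 4.385400e+00]
```

View pics/o1.png

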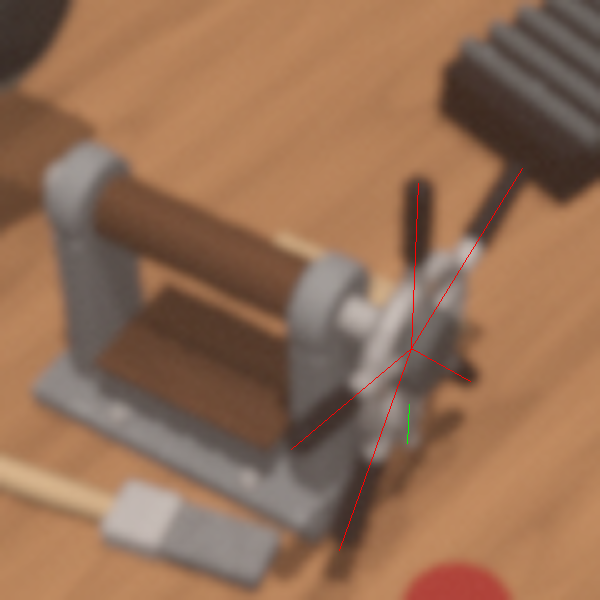

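The overlay fits: the spokes line up and the stem points down, so q≈3.13. The stand is at (0.571, 0.022) with yaw 0.167. I'll raise the tool, shut the fingers, twist so the tool y axis lies along the shaft, and go to above the −y side of the top spoke.

Request:
step_arm --pt "1 0 0 -0.06 0" --pt "1 0 0 -0.12 0" --pt "1 0.05 -0.03 -0.143 -0.15" --pt "1 0.1 -0.06 -0.143 -0.3" --pt "1 0.15 -0.09 -0.143 -0.45" --pt "1 0.2 -0.12 -0.143 -0.6" --pt "1 0.25 -0.145 -0.143 -0.75" --pt "1 0.3 -0.17 -0.143 -0.9" --pt "1 0.35 -0.2 -0.143 -1.05" --pt "1 0.4 -0.225 -0.143 -1.2" --pt "1 0.45 -0.255 -0.143 -1.35" --pt "1 0.5 -0.28 -0.143 -1.431" --pt "1 0.541 -0.304 -0.143 -1.431" --pt "1 0.541 -0.304 -0.143 -1.431" --pt "1 0.541 -0.304 -0.143 -1.431" --pt "1 0.541 -0.304 -0.143 -1.431" --grip_force 10

```text
time: 2.1
tool_pos: [0.5819, -0.0483, 0.3699]
tool_rot: [-3.142, 0.0, 1.736]
contact_force: [-1.0, -0.9, 0.2]
opening: 0.0004
grip_force: 0.0
```

```bash
cat >> h.py <<'E'
PS=(.571,.0222,.167)
def where(o):
    c,s=np.cos(PS[2]),np.sin(PS[2]); D=o["tool_pos"][:2]-np.array(PS[:2])
    return np.round([c*D[0]+s*D[1],-s*D[0]+c*D[1],o["tool_pos"][2]],4)
E
python3 - <<'E'
from cell import *
from h import *
o=observe(); print(o["time"],where(o),o["tool_rot"],o["contact_force"],o["opening"],o["qpos"])
try: print(grasp_offset)
except Exception as e: print(e)
E
```

```text
2.1 [-0.0009 -0.0713  0.3699] [-3.14154141e+00  3.48822119e-04  1.73632090e+00] [-0.98014578 -0.87400782  0.23050674] 0.00039720918999311297 [-2.13831233e-01  3.98570595e-01  1.05403049e+00 -3.45405672e-04
  1.68890998e+00 -3.79396511e-01]
0.0188
```

Request:
step_arm --pt "1 0 0 0.06 0" --pt "1 0.01 0 0.105 0" --pt "1 0.03 0 0.105 0" --pt "1 0.042 0 0.105 0" --pt "1 0.05 0 0.105 0" --pt "1 0.058 0 0.105 0" --pt "1 0.066 0 0.105 0" --pt "1 0.074 0 0.105 0" --pt "1 0.082 0 0.106 0" --pt "1 0.09 0 0.108 0" --pt "1 0.098 0 0.112 0" --pt "1 0.106 0 0.116 0" --pt "1 0.112 0 0.119 0" --pt "1 0.116 0 0.121 0" --pt "1 0.116 0 0.121 0"

```text
time: 3.98
tool_pos: [0.563, 0.0674, 0.2482]
tool_rot: [-3.141, -0.0, 1.738]
contact_force: [0.0, -0.4, 1.5]
opening: 0.0006
grip_force: 0.4
```

```bash
cat >> h.py <<'E'
def look(q0=None):
    from cell import read_camera,observe
    o=observe(); print(o["time"],where(o),o["contact_force"].round(2))
    s=read_camera("scene");t=read_camera("top"); P=gather([s,t])
    # keep points near the wheel plane, drop those far from the stand model's reach
    g=np.radians(np.arange(0,360,2)); 
    c=[np.minimum(abs(sdf(P,PS,x)),.008).sum() for x in g]
    i=np.argsort(c)[:8]; print([(int(2*k),round(c[k],3)) for k in i])
    return s,t
E
python3 - <<'E'
from h import *
s,t=look()
cv2.imwrite("pics/s2.png",cv2.resize(s["img"][100:240,160:300][:,:,::-1],(600,600),interpolation=cv2.INTER_CUBIC))
E
```

```text
3.975 [-0.0004  0.046   0.2482] [ 0.01 -0.42  1.46]
[(142, np.float64(16.07)), (214, np.float64(16.276)), (286, np.float64(16.276)), (358, np.float64(16.278)), (70, np.float64(16.278)), (140, np.float64(16.297)), (284, np.float64(16.498)), (212, np.float64(16.498))]
```

View pics/s2.png

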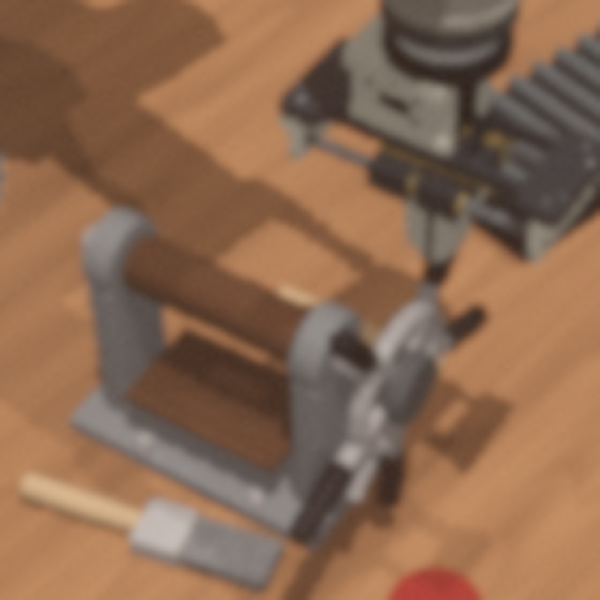

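q is now about 142°, so the first push turned the wheel 38° as planned and the stem is still low. Next I'll go back over the wheel to behind the next spoke.

Request:
step_arm --pt "1 0 0 -0.05 0" --pt "1 0 0 -0.1 0" --pt "1 -0.055 0 -0.1 0" --pt "1 -0.11 0 -0.1 0" --pt "1 -0.156 0 -0.1 0" --pt "1 -0.156 0 -0.05 0" --pt "1 -0.156 0 -0.002 0" --pt "1 -0.144 0 -0.002 0" --pt "1 -0.136 0 -0.002 0" --pt "1 -0.128 0 -0.003 0" --pt "1 -0.12 0 -0.004 0" --pt "1 -0.112 0 -0.006 0" --pt "1 -0.104 0 -0.008 0" --pt "1 -0.096 0 -0.01 0" --pt "1 -0.088 0 -0.012 0" --pt "1 -0.08 0 -0.014 0" --pt "1 -0.072 0 -0.016 0" --pt "1 -0.064 0 -0.016 0" --pt "1 -0.056 0 -0.016 0" --pt "1 -0.048 0 -0.016 0"

```text
time: 6.58
tool_pos: [0.5709, 0.0202, 0.2644]
tool_rot: [-3.141, -0.0, 1.738]
contact_force: [-0.3, -1.9, 1.2]
opening: 0.0005
grip_force: 1.7
```

Request:
step_arm --pt "1 0.008 0 0.001 0" --pt "1 0.016 0 0.002 0" --pt "1 0.024 0 0.004 0" --pt "1 0.032 0 0.008 0" --pt "1 0.04 0 0.012 0" --pt "1 0.045 0 0.015 0" --pt "1 0.047 0 0.016 0" --pt "1 0.047 0 0.016 0"

```text
time: 7.58
tool_pos: [0.5635, 0.0664, 0.2486]
tool_rot: [3.141, -0.0, 1.738]
contact_force: [-1.0, -1.4, 2.3]
opening: 0.0007
grip_force: 0.7
```

Run:
```python
from h import *
s,t=look()
cv2.imwrite("pics/s3.png",cv2.resize(s["img"][100:240,160:300][:,:,::-1],(600,600),interpolation=cv2.INTER_CUBIC))
```

```text
7.575 [-1.000e-04  4.480e-02  2.486e-01] [-0.96 -1.41  2.26]
[(70, np.float64(15.71)), (358, np.float64(16.004)), (286, np.float64(16.005)), (214, np.float64(16.005)), (142, np.float64(16.005)), (72, np.float64(16.288)), (68, np.float64(16.437)), (0, np.float64(16.548))]
```

View pics/s3.png

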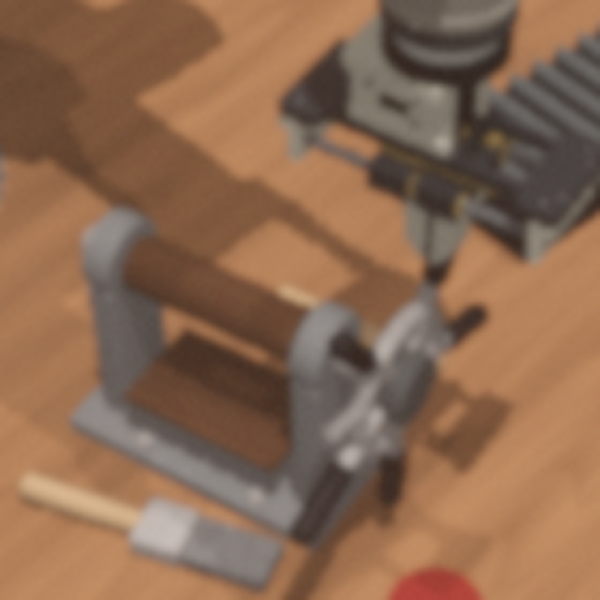

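q is about 70° and the stem shows at (335,425) on the −y side. The last push is the same, ending about 3 mm sooner.

Request:
step_arm --pt "1 0 0 -0.05 0" --pt "1 0 0 -0.1 0" --pt "1 -0.055 0 -0.1 0" --pt "1 -0.11 0 -0.1 0" --pt "1 -0.156 0 -0.1 0" --pt "1 -0.156 0 -0.05 0" --pt "1 -0.156 0 -0.003 0" --pt "1 -0.144 0 -0.003 0" --pt "1 -0.136 0 -0.003 0" --pt "1 -0.128 0 -0.004 0" --pt "1 -0.12 0 -0.006 0" --pt "1 -0.112 0 -0.008 0" --pt "1 -0.104 0 -0.01 0" --pt "1 -0.096 0 -0.012 0" --pt "1 -0.088 0 -0.014 0" --pt "1 -0.08 0 -0.016 0" --pt "1 -0.072 0 -0.018 0" --pt "1 -0.064 0 -0.018 0" --pt "1 -0.056 0 -0.018 0" --pt "1 -0.048 0 -0.018 0"

```text
time: 10.18
tool_pos: [0.5711, 0.0193, 0.2665]
tool_rot: [-3.141, -0.0, 1.738]
contact_force: [-0.5, -2.6, 0.8]
opening: 0.0008
grip_force: 1.7
```

Request:
step_arm --pt "1 0.008 0 0.001 0" --pt "1 0.016 0 0.003 0" --pt "1 0.024 0 0.006 0" --pt "1 0.032 0 0.01 0" --pt "1 0.039 0 0.014 0" --pt "1 0.044 0 0.017 0" --pt "1 0.044 0 0.017 0" --pt "1 0.043 0 0.01 0" --pt "1 0.043 0 -0.05 0" --pt "1 0.043 0 -0.1 0" --pt "1 -0.05 0 -0.13 0" --pt "1 -0.1 0 -0.13 0" --pt "1 -0.15 0 -0.13 0" --pt "1 -0.15 0 -0.13 0" --pt "1 -0.15 0 -0.13 0"

```text
time: 12.05
tool_pos: [0.5962, -0.1295, 0.3964]
tool_rot: [-3.141, -0.001, 1.736]
contact_force: [0.3, 0.7, -1.1]
opening: 0.0003
grip_force: 0.0
```

Run:
```python
from h import *
s,t=look()
P=gather([s,t]); P=P[P[:,2]<.29]
for r in fit(P,[-.05,.05],PS): print(np.round(r,4))
cv2.imwrite("pics/s4.png",cv2.resize(s["img"][100:240,160:300][:,:,::-1],(600,600),interpolation=cv2.INTER_CUBIC))
```

```text
12.05 [-3.000e-04 -1.538e-01  3.964e-01] [ 0.35  0.68 -1.14]
[(0, np.float64(15.11)), (144, np.float64(15.437)), (216, np.float64(15.437)), (288, np.float64(15.437)), (72, np.float64(15.442)), (358, np.float64(15.976)), (2, np.float64(16.066)), (214, np.float64(16.266))]
[ 1.399898e+02  5.710000e-01  2.210000e-02  1.656000e-01 -2.100000e-03]
[ 1.399898e+02  5.710000e-01  2.210000e-02  1.656000e-01 -2.100000e-03]
```

View pics/s4.png

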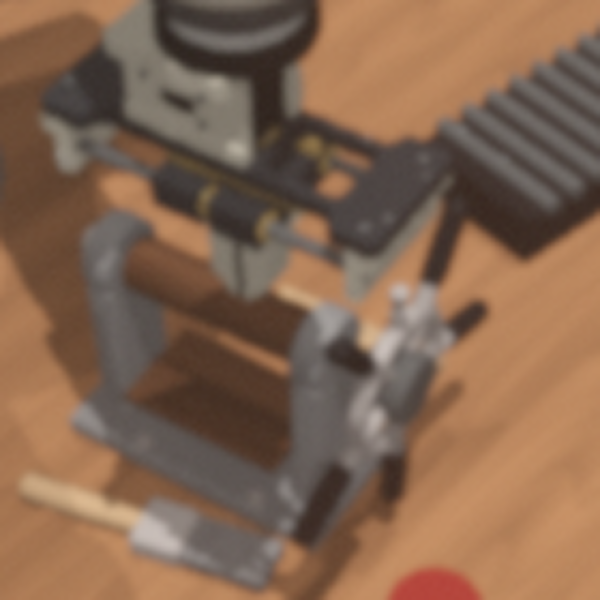

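The stem points up at (400,300), q ≈ −0.002, the hand is clear, and the brush, tin and mould in view haven't moved.

```bash
python3 -c "
from cell import *
print(hand_in())"
```

```text
the job is handed in; nothing more can be done
None
```

The job is handed in: three gentle pushes on the spokes brought the oiling stem to straight up (measured within about 0.002 rad), and the hand is clear of the wheel; the hand-in gave no verdict.

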